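# Check two bushings on the gauge pin

### The arm

A 6-joint arm with a two-finger parallel gripper is mounted at the origin on the work surface; the furniture and walls round the work are solid. World frame = base frame: x ahead of the robot, y to its left, z up, the work surface at z = 0. Lengths are in m, angles in rad, forces in N, time in s.
With the tool pointing down it reaches from about 0.4 to 0.825 m from the base axis. Payload 7 kg.
Tool frame: the origin (TCP) lies midway between the tips of the shut fingers; the grasp point (between the pads) lies hold_point_z behind it (hold_point_z is the distance from the TCP to the grasp point, in m); z points along the fingers, y is the line along which they close (so a half turn about z gives the same grasp; the last joint's range is limited). The gripper opens to 88 mm and grips with 3 to 60 N. Pads are 19 mm wide; open, the fingers measure 130 mm over their backs; the gripper's body (78 mm by 193 mm) begins 47 mm behind the grasp point.
Start: joints at [1.508, 0.359, 0.012, 0, -1.224, -0.288], TCP at [0.232, 0.634, 0.227] pointing down, gripper open.
Joint ranges: [-3.07, 3.07], [-1.43, 2.12], [-1.02, 1.25], [-3.03, 1.67], [-3.05, -0], [-3.03, 3.03]. Speed limits (rad/s): [2.39, 2.39, 3.01, 3.14, 3.14, 3.14].

### API

Orientations are given as [roll, pitch, yaw] about the fixed x, y, z axes, in that order (R = Rz(yaw) Ry(pitch) Rx(roll)).
In Python, from station import * gives the robot as it stands.
- The arm moves only by the tool apply_moves, never from a script. Its argument "steps" is a list of rows, each an object with "translation": the shift along the world's x, y, z scaled (see below), a list of three; "rotation": the turn, a rotation vector about the world's x, y, z scaled (see below), a list of three. A call has exactly 10 rows; each row is the pose to reach, as a shift and turn from the pose commanded when the call began; what a row does not reach only later rows make up. The controller multiplies each number of a shift by 250 mm and each number of a turn by 30 degrees. A row lasts 1/12 s, in which the tool goes at most 41.7 mm and 7.16 degrees, less where a joint would pass 70% of its speed; a pose out of reach is approached as far as the arm can. A call with a number of a shift or a turn outside -1 to 1 is refused whole. A call with a gripper value outside its range is refused whole. "jaw" is the closure, from -1 (fully open) to 1 (shut), so that 0 is half open, set as the call begins (left out, the last holds). The fingers move at their own pace and stop on an object; "newtons" is the grip in N (left out, the last holds). Time passes only in rows, so rows that repeat a pose let the fingers close, or fill a call up. It gives the time, the measured TCP pose, the force, the opening and the grip force at its end, in the units of the state.
- get_state(): the state, without advancing time (a new reading comes with each control period).
- grab_frame(name): name is "scene" or "top" or "wrist"; returns the picture (400x640x3 uint8, blue, green, red); there is no depth.
- camera_model(name): a dict with "fx", "fy", "cx", "cy" (pixels), "xyz" and "rotation" of the camera in the world. Camera axes: x right, y down, z forward; pixel columns grow to the right and rows downward; lengths in m; the calibration is good to about 2 mm. A picture is of the moment at which its call begins: read the wrist's pose just before it. camera_model takes no time and is no camera call; for the wrist camera it gives the pose at the moment of the call.
- job_done(): hands the job in; it is judged then, once.
The state is a dict: "t": time; "q": joint angles; "qd": joint speeds; "joint_efforts": joint torques, N m; "eef_pos": TCP position; "ee_rot": TCP orientation; "force": force on the tool from outside, world axes, zero at the start; "moment": the same for the moment, N m; "width": finger opening in m; "gripper_force": force on a finger pad.
Only numpy, scipy, OpenCV 4.12 (cv2) and the standard library are available. Lean on these libraries where they do the work, as an engineer would, in place of code of your own. Each camera call takes 0.05 s, during which the arm holds its last target. There are 200 camera calls.

### The job

Check the two flanged brass bushings for fit on the upright gauge pin. They look alike outside, but one has a bore wide enough for the pin: slide that one, flange down, all the way down the pin until it sits on the round seat, and leave it there. The other one has a bore too small for the pin: stand it upright, flange down, inside the upturned blue lid, which is the reject tray.

Things in the scene. Friction and masses are not known exactly. Their poses are not given: they have to be found in the camera images.
- sleeve_wide: brass flanged bushing with the wide bore, 22 mm through hole. 46 mm high: a flange 52 mm in diameter and 6 mm thick at the bottom, above it a plain round barrel 38 mm in diameter and 40 mm high (grasp the barrel). Origin: centre of the underside of the flange; z up along the bore. Starts upright on the worktop, loose, about 0.12 kg.
- sleeve_narrow: brass flanged bushing with the narrow bore, 10 mm through hole, otherwise the same outside: 46 mm high, flange 52 mm in diameter and 6 mm thick at the bottom, round barrel 38 mm in diameter above it. Origin: centre of the underside of the flange; z up along the bore. Starts upright on the worktop, loose, about 0.12 kg.
- gauge: fixed gauge: grey base plate 90 x 90 x 12 mm, round steel seat 44 mm across with its top 18 mm above the worktop, and an upright steel pin 14 mm in diameter, straight up to 62 mm, tapering to a 4 mm tip at 78 mm. Origin: on the pin's axis at the worktop; z up. Seated, a bushing's underside is 18 mm above the origin. Behind, a printer tray overhangs at 0.37 m height, from x = 0.62 m on.
- blue_lid: blue bucket lid 210 mm across lying upside down, fixed, used as the reject tray: floor about 6 mm above the worktop, flat over the middle 120 mm, then rising gently to a low rim 14 mm high. Origin: centre of its underside, on the worktop. A tall paper roll stands behind it.
There are look-alikes about, which are no part of the job. Leave any green, orange or purple look-alike of the sleeve_narrow alone.

How it is judged:
By the outcome, as a careful person would: the job done as asked, in the order asked, and still so for the second after the job is handed in, with the robot touching nothing.
It also fails if it takes over 69 s, if anything falls off the work surface, if the arm or the gripper's body presses on something with over 40 N, if the wrist force passes 120 N, or if a joint passes its speed limit or range.

## Working session

There is one attempt and no reset: what is moved stays moved. The work goes in short steps, Python scripts to look and compute and a tool call to move; the robot and the scene stay as the last step left them, time stands still between calls to the robot, and variables do not carry over. Pictures are saved under pics/ and viewed, at most 10 in all, crops included, and the job is handed in when it is done.

Besides the shell and the picture viewer there is one more tool, called as name(argument=value, ...), one argument or row to a line, values as JSON. apply_moves: Moves the arm, as the interface text tells. Shifts and turns lie within -1 to 1; 1 stands for 250 mm of shift or 30 degrees of turn. Its arguments: {"type":"object","properties":{"steps":{"type":"array"},"jaw":{"type":"number"},"newtons":{"type":"number"}},"required":["steps"]}

```bash
mkdir -p pics; python3 - <<'E'
from station import *
import cv2
s=get_state();print({k:s[k] for k in('t','eef_pos','ee_rot','width','q')}, [k for k in s])
for n in('scene','top'):
    cv2.imwrite(f'pics/{n}0.png',grab_frame(n));print(n,camera_model(n))
E
```

```text
{'t': 0.0, 'eef_pos': array([0.23182078, 0.63341534, 0.22562114]), 'ee_rot': array([ 3.13992446e+00, -1.63623680e-04, -3.50904621e-01]), 'width': 0.08732949365027545, 'q': array([ 1.50810239e+00,  3.59386192e-01,  1.10489608e-02, -3.37360545e-04,
       -1.22410501e+00, -2.88095925e-01])} ['t', 'q', 'qd', 'joint_efforts', 'eef_pos', 'ee_rot', 'force', 'moment', 'gripper_force', 'width']
scene {'fx': 446.5389061566726, 'fy': 446.5389061566726, 'cx': 319.8058998193927, 'cy': 202.13316624782325, 'xyz': array([-0.17209703, -0.7003434 ,  0.7172835 ]), 'rotation': array([-2.21547002, -0.01444005, -0.72055772])}
top {'fx': 431.01373633452386, 'fy': 431.01373633452386, 'cx': 314.71862729885345, 'cy': 196.81598967644626, 'xyz': array([ 0.33989651, -0.01367883,  1.27726151]), 'rotation': array([-3.04363584,  0.0239006 , -1.56792986])}
```

View pics/scene0.png

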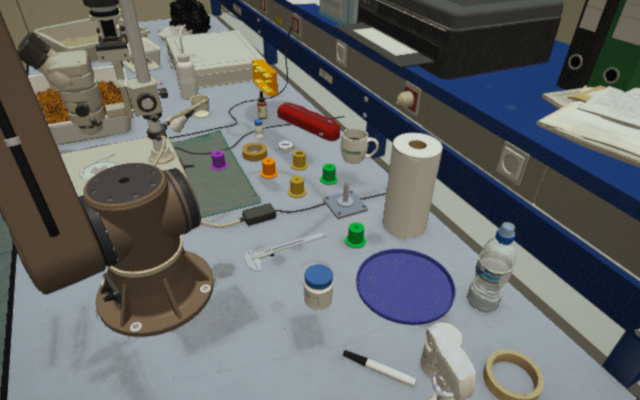

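View pics/top0.png

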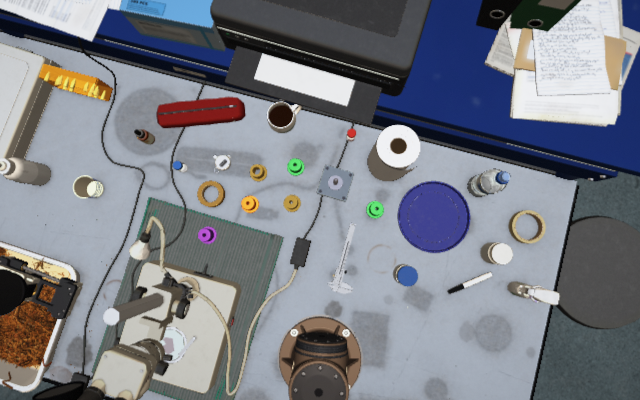

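The scene view shows brass bushings at (299,160) and (297,187), and the top view shows them at (258,172) and (292,204). In the top view, the things that could be mistaken for them are:
- orange look-alike (250,204)
- green look-alikes (295,167) and (375,210)
- purple look-alike (206,235)
- brass-coloured tape ring (210,193), which is flat with no flange

The gauge is at (335,183) and the lid at (433,216). I'll check the bores in a close crop.

```bash
cat > h.py <<'E'
import numpy as np, cv2
from scipy.spatial.transform import Rotation as R
def ray(c,u,v):
    d=R.from_euler('xyz',c['rotation']).apply([(u-c['cx'])/c['fx'],(v-c['cy'])/c['fy'],1.]); return np.array(c['xyz']),d
def plane(c,u,v,z):
    o,d=ray(c,u,v); return (o+d*(z-o[2])/d[2])[:2]
def proj(c,P):
    p=R.from_euler('xyz',c['rotation']).inv().apply(np.array(P)-c['xyz']); return p[...,:2]/p[...,2:]*[c['fx'],c['fy']]+[c['cx'],c['cy']]
def tri(*rays):
    A=0;b=0
    for o,d in rays:
        d=d/np.linalg.norm(d);M=np.eye(3)-np.outer(d,d);A=A+M;b=b+M@o
    return np.linalg.solve(A,b)
def blobs(img,lo,hi,amin=20):
    m=cv2.inRange(cv2.cvtColor(img,cv2.COLOR_BGR2HSV),lo,hi)
    n,l,s,c=cv2.connectedComponentsWithStats(m); return [(c[i].round(1),s[i].tolist()) for i in range(1,n) if s[i][4]>=amin],m
E
python3 - <<'E'
from station import *
from h import *
t=cv2.imread('pics/top0.png');s=cv2.imread('pics/scene0.png')
ct,cs=camera_model('top'),camera_model('scene')
a=cv2.resize(t[155:220,235:352],None,fx=6,fy=6,interpolation=cv2.INTER_CUBIC)
b=cv2.resize(s[140:220,255:372],None,fx=6,fy=6,interpolation=cv2.INTER_CUBIC)
cv2.imwrite('pics/crop0.png',np.vstack([a[:300],b[:300]])[:600]);
cv2.imwrite('pics/cropb.png',b)
for c,st in blobs(t,(12,90,60),(30,255,255))[0]:
    if 120<c[1]<260 and 180<c[0]<420: print('brass top',c,st,plane(ct,*c,0.03),t[int(c[1]),int(c[0])])
for c,st in blobs(s,(12,90,60),(30,255,255))[0]:
    if 130<c[1]<260 and 180<c[0]<420: print('brass scene',c,st,plane(cs,*c,0.02))
for c,st in blobs(t,(112,110,40),(130,255,255),2000)[0]: print('lid',c,st,plane(ct,*c,0.01))
for nm,p in(('gauge',(335,183)),('lid',(433,216))):print(nm,plane(ct,*p,0.015))
E
```

```text
brass top [398.  145.9] [391, 139, 15, 15, 164] [ 0.61239084 -0.22708047] [31 45 60]
brass top [258.  172.4] [250, 164, 17, 17, 207] [0.53431472 0.18316459] [150 141 138]
brass top [210.6 193.6] [197, 181, 28, 26, 367] [0.47171842 0.32143062] [183 173 167]
brass top [249.5 203.7] [241, 195, 18, 18, 232] [0.4421566  0.20657005] [ 60 140 216]
brass top [291.7 202.9] [284, 195, 17, 17, 219] [0.44460193 0.08340079] [155 151 148]
brass scene [417.3 144.1] [410, 141, 16, 7, 86] [0.88451072 0.02048449]
brass scene [260.5 158.5] [243, 143, 35, 35, 624] [0.45516159 0.26629558]
brass scene [299.  160.4] [291, 150, 17, 20, 242] [0.53614813 0.1844729 ]
brass scene [296.7 186.9] [288, 176, 18, 22, 297] [0.44493067 0.08233451]
brass scene [185. 204.] [181, 192, 9, 25, 33] [0.17787551 0.20726632]
lid [500.8  92.6] [377, 0, 263, 173, 16292] [ 0.7783301  -0.53965993]
lid [159.   40.7] [97, 9, 138, 59, 2141] [0.94917881 0.49999747]
lid [433.7 216.6] [398, 181, 72, 72, 3963] [ 0.4064607  -0.33103342]
gauge [ 0.50486635 -0.04286837]
lid [ 0.40794235 -0.32779783]
```

View pics/crop0.png

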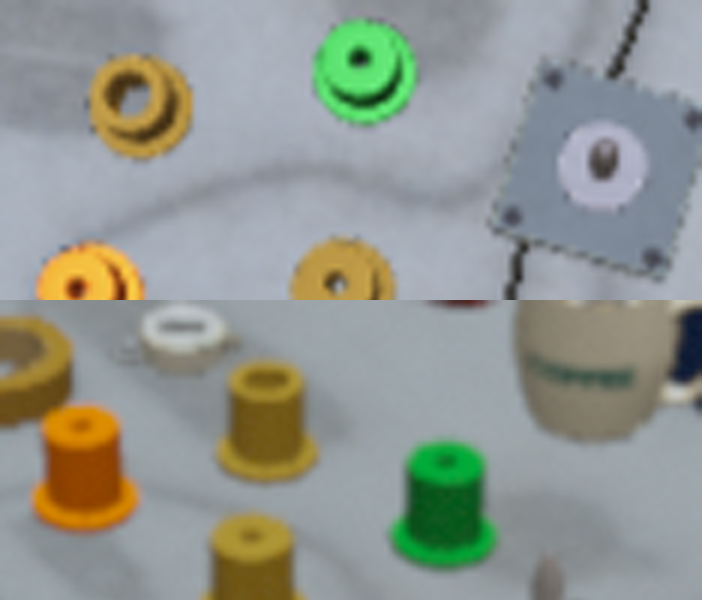

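```bash
python3 - <<'E'
from station import *
import station
from h import *
print([n for n in dir(station) if not n.startswith('_')], globals().get('hold_point_z'))
ct,cs=camera_model('top'),camera_model('scene'); s=cv2.imread('pics/scene0.png')
for z in(.226,.4,.5): print(z,proj(cs,[.232,.633,z]),proj(ct,[.232,.633,z]))
print('wide flange',plane(ct,258,172,.004),'narrow',plane(ct,292,203,.004))
print('gauge',plane(ct,335.1,182.2,.018),plane(ct,335.1,182.6,.012))
print('roll base scene',plane(cs,386,225,0),plane(cs,427,228,0),plane(cs,407,237,0))
print('roll top',tri(ray(ct,398,146),ray(cs,417,144)))
print('microscope lamp? pole foot',plane(cs,160,160,0),plane(ct,140,240,0.05))
cv2.imwrite('pics/crop1.png',cv2.resize(s[0:200,0:270],None,fx=2.9,fy=2.9,interpolation=cv2.INTER_CUBIC))
E
```

```text
['Unreachable', 'camera_model', 'get_state', 'grab_frame', 'hold_point_z', 'job_done'] 0.0188
0.226 [120.1443719   73.27875002] [ 59.7549772  282.87211336]
0.4 [103.67786641  10.28329041] [  7.43160927 291.49019851]
0.5 [ 92.84703922 -31.15190886] [-33.17155038 298.17786984]
wide flange [0.53957826 0.18728703] narrow [0.44648746 0.08453004]
gauge [ 0.5068474  -0.04309716] [ 0.5064505  -0.04323523]
roll base scene [ 0.52921549 -0.16929095] [ 0.59878008 -0.24356356] [ 0.53418694 -0.23311135]
roll top [ 0.56915218 -0.19347072  0.22778942]
microscope lamp? pole foot [0.23558883 0.48152741] [0.33602161 0.5157687 ]
```

View pics/crop1.png

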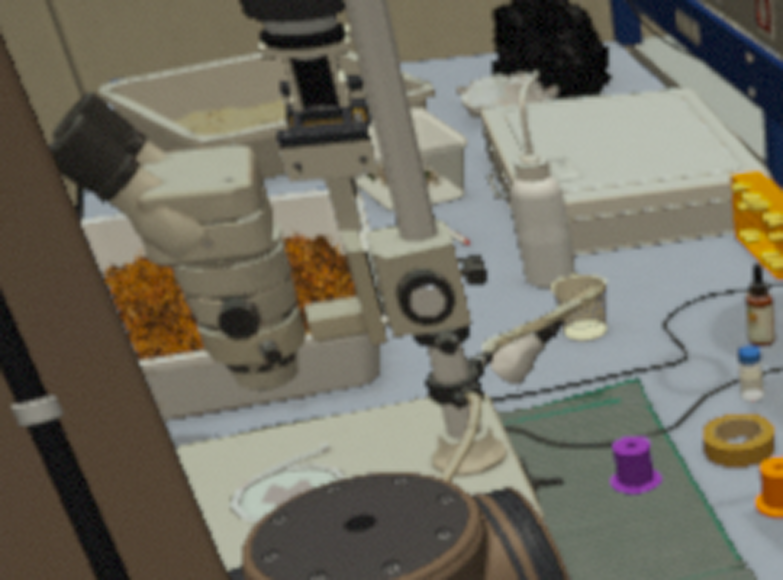

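```bash
python3 - <<'E'
from station import *
from h import *
ct,cs=camera_model('top'),camera_model('scene'); t=cv2.imread('pics/top0.png')
for uv in((160,157),):
    p=plane(cs,*uv,.03);print(p)
    for z in(.03,.1,.2,.3,.4,.5,.6,.7): print(z,proj(ct,[*p,z]).round(),proj(cs,[*p,z]).round())
for z in(.3,.4,.5,.6): print('poletop if z',z,plane(ct,110,316,z))
cv2.imwrite('pics/crop2.png',cv2.resize(t[200:400,0:270],None,fx=2.9,fy=2.9,interpolation=cv2.INTER_CUBIC))
E
```

```text
[0.22594002 0.4477089 ]
0.03 [165. 278.] [160. 157.]
0.1 [155. 281.] [155. 136.]
0.2 [139. 285.] [147. 103.]
0.3 [120. 289.] [139.  67.]
0.4 [ 97. 295.] [129.  26.]
0.5 [ 68. 302.] [119. -19.]
0.6 [ 30. 312.] [107. -70.]
0.7 [-21. 324.] [  94. -127.]
poletop if z 0.3 [0.16697214 0.46861853]
poletop if z 0.4 [0.18466693 0.41926661]
poletop if z 0.5 [0.20236172 0.36991468]
poletop if z 0.6 [0.22005651 0.32056276]
```

View pics/crop2.png

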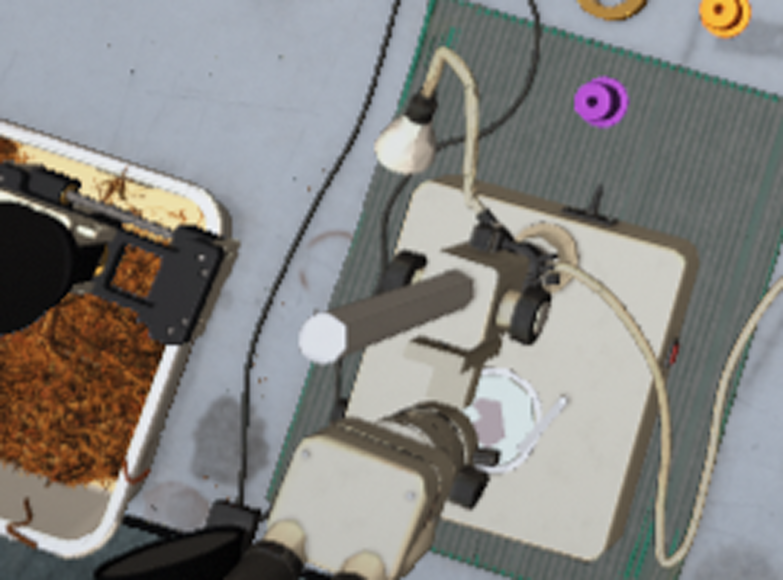

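The top crop shows the microscope pole's foot at about (189,288) and its top at about (110,316). That puts it near (0.20, 0.38) and roughly 0.48 m tall. I'll swing around the outside of it, starting outward and a little up.

apply_moves(
  steps=[
    {"translation":[0.04,-0.02,0.02],"rotation":[0,0,-0.03]},
    {"translation":[0.12,-0.06,0.05],"rotation":[0,0,-0.1]},
    {"translation":[0.22,-0.1,0.08],"rotation":[0,0,-0.18]},
    {"translation":[0.32,-0.15,0.12],"rotation":[0,0,-0.27]},
    {"translation":[0.42,-0.2,0.16],"rotation":[0,0,-0.36]},
    {"translation":[0.52,-0.25,0.2],"rotation":[0,0,-0.45]},
    {"translation":[0.62,-0.3,0.2],"rotation":[0,0,-0.54]},
    {"translation":[0.72,-0.35,0.2],"rotation":[0,0,-0.62]},
    {"translation":[0.78,-0.39,0.2],"rotation":[0,0,-0.66]},
    {"translation":[0.8,-0.4,0.2],"rotation":[0,0,-0.667]},
  ],
)

```text
t: 0.93
eef_pos: [0.4345, 0.5317, 0.2765]
ee_rot: [3.141, -0.0, -0.704]
force: [-0.2, -0.8, -0.5]
width: 0.0879
gripper_force: 0.0
```

apply_moves(
  steps=[
    {"translation":[0.02,-0.06,0],"rotation":[0,0,0]},
    {"translation":[0.05,-0.16,0],"rotation":[0,0,0]},
    {"translation":[0.09,-0.27,0],"rotation":[0,0,0]},
    {"translation":[0.13,-0.39,0],"rotation":[0,0,0]},
    {"translation":[0.17,-0.51,0],"rotation":[0,0,0]},
    {"translation":[0.21,-0.63,0],"rotation":[0,0,0]},
    {"translation":[0.25,-0.75,0],"rotation":[0,0,0]},
    {"translation":[0.29,-0.86,0],"rotation":[0,0,0]},
    {"translation":[0.33,-0.95,0],"rotation":[0,0,0]},
    {"translation":[0.35,-1.0,0],"rotation":[0,0,0]},
  ],
)

```text
t: 1.77
eef_pos: [0.5195, 0.2813, 0.277]
ee_rot: [-3.141, -0.0, -0.7]
force: [-0.0, -0.7, 0.4]
width: 0.0875
gripper_force: 0.0
```

apply_moves(
  steps=[
    {"translation":[0.01,-0.05,-0.03],"rotation":[0,0,0]},
    {"translation":[0.02,-0.12,-0.08],"rotation":[0,0,0]},
    {"translation":[0.03,-0.19,-0.13],"rotation":[0,0,0]},
    {"translation":[0.04,-0.26,-0.17],"rotation":[0,0,0]},
    {"translation":[0.05,-0.32,-0.2],"rotation":[0,0,0]},
    {"translation":[0.06,-0.36,-0.2],"rotation":[0,0,0]},
    {"translation":[0.06,-0.38,-0.2],"rotation":[0,0,0]},
    {"translation":[0.06,-0.38,-0.2],"rotation":[0,0,0]},
    {"translation":[0.06,-0.38,-0.2],"rotation":[0,0,0]},
    {"translation":[0.06,-0.38,-0.2],"rotation":[0,0,0]},
  ],
)

```text
t: 2.6
eef_pos: [0.5348, 0.1896, 0.2272]
ee_rot: [-3.14, -0.0, -0.7]
force: [-0.5, 0.5, -0.2]
width: 0.0875
gripper_force: 0.0
```

```bash
python3 - <<'E'
from station import *
from h import *
s=get_state();c=camera_model('wrist');im=grab_frame('wrist');cv2.imwrite('pics/w1.png',im)
print(s['eef_pos'],s['ee_rot'],s['q'],c)
print(proj(c,[[.5370,.1855,.046],[.446,.084,.046],[.5066,-.0432,.018]]))
E
```

```text
[0.53476354 0.18963707 0.22716227] [-3.14041414e+00 -2.63355956e-04 -6.99594997e-01] [ 6.85643675e-01  1.81479572e-01 -2.29767367e-01  4.51964716e-05
 -1.15834252e+00  1.85539718e-01] {'fx': 310.259491291664, 'fy': 310.259491291664, 'cx': 319.4000241616785, 'cy': 205.93174003128752, 'xyz': array([0.58454028, 0.14702628, 0.3835776 ]), 'rotation': array([ 2.89652904e+00,  1.92886724e-03, -2.26988815e+00])}
[[321.02740551 185.46551117]
 [444.22560933 189.37454709]
 [499.17631218  69.14391895]]
```

View pics/w1.png

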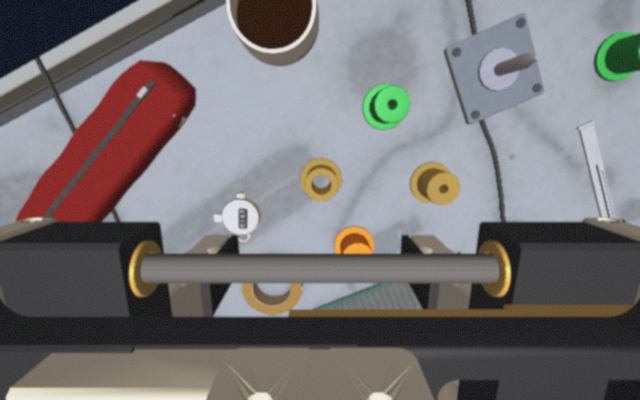

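The wrist view shows the wide-bore bushing at about (321,179), the narrow one at (436,184), the gauge seat at (500,69) and the green ones at (387,106) and (620,56). I'll measure these.

```bash
python3 - <<'E'
from station import *
from h import *
im=cv2.imread('pics/w1.png');c=camera_model('wrist')
B,m=blobs(im,(12,80,50),(30,255,255),300)
for ce,st in B:
    if st[1]+st[3]<240 and st[1]>100:
        u,v=st[0]+st[2]/2-.5,st[1]+st[3]/2-.5
        print('flange bbox',st,(u,v),plane(c,u,v,.004),'ell')
        roi=im[st[1]:st[1]+st[3],st[0]:st[0]+st[2]]
        mm=m[st[1]:st[1]+st[3],st[0]:st[0]+st[2]]
        cs,h=cv2.findContours(mm,cv2.RETR_CCOMP,cv2.CHAIN_APPROX_NONE)
        for k,hh in zip(cs,h[0]):
            if len(k)>=8:
                e=cv2.fitEllipse(k) ; p=np.array(e[0])+st[:2]; print('  hole' if hh[3]>=0 else '  outer',p.round(1),np.round(e[1],1),plane(c,*p,.046 if hh[3]>=0 else .004))
hsv=cv2.cvtColor(im,cv2.COLOR_BGR2HSV)
print(hsv[69,[470,490,500,530]],hsv[100,[470,490]])
r=im[10:130,440:550]
g=cv2.cvtColor(r,cv2.COLOR_BGR2GRAY)
ci=cv2.HoughCircles(cv2.GaussianBlur(g,(3,3),1),cv2.HOUGH_GRADIENT,1,100,param1=80,param2=8,minRadius=17,maxRadius=25)
print('seat',ci[0][:,:2]+[440,10],ci[0][:,2]); p=ci[0][0][:2]+[440,10]; print(plane(c,*p,.018))
print('bolts',plane(c,*np.mean([(456,52),(521,22),(537,88),(475,117)],0),.012))
E
```

```text
flange bbox [301, 159, 41, 42, 1142] (321.0, 179.5) [0.53670586 0.18549873] ell
  outer [320.7 179. ] [39.5 40.9] [0.53745615 0.18539291]
  hole [320.9 181.1] [14.3 18.3] [0.54073943 0.18249288]
flange bbox [410, 162, 50, 43, 1568] (434.5, 183.0) [0.44305571 0.0807978 ] ell
  outer [434.3 183.7] [39.4 49.2] [0.44251984 0.0815086 ]
[[107  33 154]
 [120  28 194]
 [171  21  86]
 [109  35 153]] [[107  34 158]
 [109  36 158]]
seat [[504.5  71.5]] [24.4]
[ 0.50072872 -0.0463319 ]
bolts [ 0.50608534 -0.0443115 ]
```

apply_moves(
  steps=[
    {"translation":[0.002,-0.004,-0.05],"rotation":[0,0,0]},
    {"translation":[0.005,-0.01,-0.15],"rotation":[0,0,0]},
    {"translation":[0.009,-0.016,-0.27],"rotation":[0,0,0]},
    {"translation":[0.009,-0.016,-0.39],"rotation":[0,0,0]},
    {"translation":[0.009,-0.016,-0.51],"rotation":[0,0,0]},
    {"translation":[0.009,-0.016,-0.62],"rotation":[0,0,0]},
    {"translation":[0.009,-0.016,-0.71],"rotation":[0,0,0]},
    {"translation":[0.009,-0.016,-0.79],"rotation":[0,0,0]},
    {"translation":[0.009,-0.016,-0.84],"rotation":[0,0,0]},
    {"translation":[0.009,-0.016,-0.856],"rotation":[0,0,0]},
  ],
)

```text
t: 3.48
eef_pos: [0.5356, 0.1848, 0.0103]
ee_rot: [3.138, 0.001, -0.7]
force: [-0.3, -0.7, 0.7]
width: 0.0876
gripper_force: 0.0
```

apply_moves(
  steps=[
    {"translation":[0,0,0],"rotation":[0,0,0]},
    {"translation":[0,0,0],"rotation":[0,0,0]},
    {"translation":[0,0,0],"rotation":[0,0,0]},
    {"translation":[0,0,0],"rotation":[0,0,0]},
    {"translation":[0,0,0],"rotation":[0,0,0]},
    {"translation":[0,0,0],"rotation":[0,0,0]},
    {"translation":[0,0,0],"rotation":[0,0,0]},
    {"translation":[0,0,0],"rotation":[0,0,0]},
    {"translation":[0,0,0],"rotation":[0,0,0]},
    {"translation":[0,0,0],"rotation":[0,0,0]},
  ],
  jaw=1,
  newtons=20,
)

```text
t: 4.32
eef_pos: [0.5369, 0.1849, 0.0128]
ee_rot: [-3.141, -0.0, -0.7]
force: [0.5, 0.3, 2.9]
width: 0.0368
gripper_force: 20.0
```

apply_moves(
  steps=[
    {"translation":[0,0,0.03],"rotation":[0,0,0]},
    {"translation":[0,0,0.08],"rotation":[0,0,0]},
    {"translation":[0,0,0.14],"rotation":[0,0,0]},
    {"translation":[0,0,0.2],"rotation":[0,0,0]},
    {"translation":[0,0,0.27],"rotation":[0,0,0]},
    {"translation":[0,0,0.34],"rotation":[0,0,0]},
    {"translation":[0,0,0.4],"rotation":[0,0,0]},
    {"translation":[0,0,0.45],"rotation":[0,0,0]},
    {"translation":[0,0,0.48],"rotation":[0,0,0]},
    {"translation":[0,0,0.48],"rotation":[0,0,0]},
  ],
)

```text
t: 5.15
eef_pos: [0.5375, 0.1853, 0.1345]
ee_rot: [-3.139, -0.001, -0.7]
force: [0.5, 0.5, -1.4]
width: 0.0372
gripper_force: 20.0
```

apply_moves(
  steps=[
    {"translation":[-0.005,-0.04,0],"rotation":[0,0,0]},
    {"translation":[-0.017,-0.13,0],"rotation":[0,0,0]},
    {"translation":[-0.03,-0.25,0],"rotation":[0,0,0]},
    {"translation":[-0.05,-0.38,0],"rotation":[0,0,0]},
    {"translation":[-0.068,-0.52,0],"rotation":[0,0,0]},
    {"translation":[-0.085,-0.65,0],"rotation":[0,0,0]},
    {"translation":[-0.1,-0.77,0],"rotation":[0,0,0]},
    {"translation":[-0.113,-0.86,0],"rotation":[0,0,0]},
    {"translation":[-0.12,-0.905,0],"rotation":[0,0,0]},
    {"translation":[-0.121,-0.914,0],"rotation":[0,0,0]},
  ],
)

```text
t: 5.98
eef_pos: [0.505, -0.0458, 0.1316]
ee_rot: [3.14, 0.001, -0.703]
force: [-0.9, 0.4, -0.5]
width: 0.0368
gripper_force: 20.0
```

apply_moves(
  steps=[
    {"translation":[0,0,0],"rotation":[0,0,0]},
    {"translation":[0,0,0],"rotation":[0,0,0]},
    {"translation":[0,0,0],"rotation":[0,0,0]},
    {"translation":[0,0,0],"rotation":[0,0,0]},
    {"translation":[0,0,0],"rotation":[0,0,0]},
    {"translation":[0,0,0],"rotation":[0,0,0]},
    {"translation":[0,0,0],"rotation":[0,0,0]},
    {"translation":[0,0,0],"rotation":[0,0,0]},
    {"translation":[0,0,0],"rotation":[0,0,0]},
    {"translation":[0,0,0],"rotation":[0,0,0]},
  ],
)

```text
t: 6.82
eef_pos: [0.5065, -0.0436, 0.1326]
ee_rot: [-3.142, -0.0, -0.7]
force: [0.1, -0.5, -1.6]
width: 0.0371
gripper_force: 20.0
```

```bash
python3 - <<'E'
from station import *
from h import *
s=get_state();print(s['eef_pos'],s['ee_rot'],s['force'],s['width'])
ims=[];cams={}
for n in('scene','top','wrist'):
    cams[n]=camera_model(n);im=grab_frame(n);cv2.imwrite(f'pics/{n}2.png',im);ims.append(im)
t=s['eef_pos'];b=t[2]-.013
for n in cams: print(n,proj(cams[n],[[t[0],t[1],b],[.5066,-.0435,.078],[.5066,-.0435,.018]]).round(1).tolist())
a=cv2.resize(ims[0][120:230,290:400],(390,390),interpolation=cv2.INTER_CUBIC)
w=cv2.resize(ims[2][130:290,240:400],(390,390),interpolation=cv2.INTER_CUBIC)
cv2.imwrite('pics/hov.png',np.hstack([a,w]))
E
```

```text
[ 0.50649121 -0.04361058  0.13259544] [-3.14152979e+00 -6.09828865e-05 -7.00004968e-01] [ 0.13550928 -0.52648026 -1.6156653 ] 0.037061811520136635
scene [[347.1, 167.2], [346.3, 181.0], [345.1, 199.9]]
top [[336.2, 177.4], [335.7, 179.5], [335.2, 182.3]]
wrist [[318.9, 244.6], [318.8, 223.3], [319.0, 203.5]]
```

View pics/hov.png

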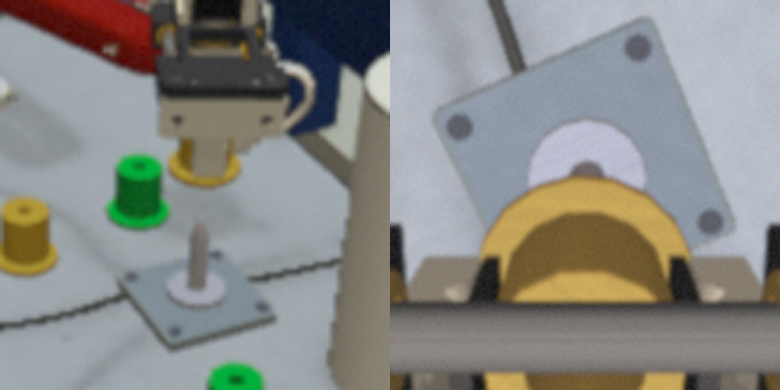

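```bash
python3 - <<'E'
from station import *
from h import *
s=get_state();t=s['eef_pos'];b=t[2]-.013
c=camera_model('wrist');cs=camera_model('scene')
w=cv2.imread('pics/wrist2.png');sc=cv2.imread('pics/scene2.png')
B,m=blobs(w,(12,80,50),(30,255,255),100)
col=[np.where(m[150:260,u])[0].min()+150 for u in range(312,328)];print('front edge row',np.mean(col))
for v in (215,225,235):
    x=np.where(m[v,260:380])[0]+260; print('row',v,x.min(),x.max(),(x.min()+x.max())/2)
d=np.array([.765,-.644])
for e in(-.002,0,.002,.004):
    p=t[:2]+d*(e+.026); print(e,proj(c,[[*p,b],[*p,b+.006]]).round(1).tolist())
g=cv2.cvtColor(w,cv2.COLOR_BGR2HSV)
for v in (190,196,200):
    r=g[v,270:370]; x=np.where((r[:,2]>178))[0]+270; print('seat row',v,x.min(),x.max())
seatcol=[ (np.where(g[160:200,u,2]>178)[0]+160).min() for u in range(312,330)];print('seat top row',np.mean(seatcol))
gx=np.array([.5066,-.0435]);print('pred seat top',proj(c,[[*(gx+d*.022),.018]]),'ctr',proj(c,[[*gx,.018]]))
B,ms=blobs(sc,(12,80,60),(30,255,255),10)
for ce,st in B:
    if abs(ce[0]-347)<15 and abs(ce[1]-165)<20: print('scene bushing',ce,st)
u=proj(cs,[[*t[:2],b+.003]]);print('pred scene flange ctr',u)
E
```

```text
front edge row 202.25
row 215 288 350 319.0
row 225 280 358 319.0
row 235 277 362 319.5
-0.002 [[318.9, 204.4], [318.9, 207.1]]
0 [[318.9, 201.0], [318.9, 203.5]]
0.002 [[318.9, 197.5], [318.9, 199.9]]
0.004 [[318.9, 194.0], [318.9, 196.3]]
seat row 190 301 339
seat row 196 298 343
seat row 200 297 344
seat top row 180.55555555555554
pred seat top [[318.95942884 179.21253346]] ctr [[318.96502255 203.4735321 ]]
scene bushing [346.6 166.4] [338, 159, 20, 14, 133]
pred scene flange ctr [[347.16814392 166.17431688]]
```

The bushing is centred over the pin to within about 1–2 mm, and there is 4 mm of clearance. Lowering.

apply_moves(
  steps=[
    {"translation":[-0.004,-0.002,-0.02],"rotation":[0,0,0]},
    {"translation":[-0.004,-0.002,-0.05],"rotation":[0,0,0]},
    {"translation":[-0.004,-0.002,-0.08],"rotation":[0,0,0]},
    {"translation":[-0.004,-0.002,-0.11],"rotation":[0,0,0]},
    {"translation":[-0.004,-0.002,-0.14],"rotation":[0,0,0]},
    {"translation":[-0.004,-0.002,-0.17],"rotation":[0,0,0]},
    {"translation":[-0.004,-0.002,-0.2],"rotation":[0,0,0]},
    {"translation":[-0.004,-0.002,-0.23],"rotation":[0,0,0]},
    {"translation":[-0.004,-0.002,-0.25],"rotation":[0,0,0]},
    {"translation":[-0.004,-0.002,-0.25],"rotation":[0,0,0]},
  ],
)

```text
t: 7.8
eef_pos: [0.5047, -0.0443, 0.0687]
ee_rot: [3.14, 0.001, -0.7]
force: [-1.1, -0.3, -1.5]
width: 0.0372
gripper_force: 20.0
```

apply_moves(
  steps=[
    {"translation":[0,0,-0.02],"rotation":[0,0,0]},
    {"translation":[0,0,-0.04],"rotation":[0,0,0]},
    {"translation":[0,0,-0.06],"rotation":[0,0,0]},
    {"translation":[0,0,-0.08],"rotation":[0,0,0]},
    {"translation":[0,0,-0.1],"rotation":[0,0,0]},
    {"translation":[0,0,-0.12],"rotation":[0,0,0]},
    {"translation":[0,0,-0.135],"rotation":[0,0,0]},
    {"translation":[0,0,-0.145],"rotation":[0,0,0]},
    {"translation":[0,0,-0.15],"rotation":[0,0,0]},
    {"translation":[0,0,-0.15],"rotation":[0,0,0]},
  ],
)

```text
t: 8.63
eef_pos: [0.5053, -0.0442, 0.0323]
ee_rot: [3.141, 0.0, -0.7]
force: [1.1, -0.4, -1.0]
width: 0.0368
gripper_force: 20.0
```

Free all the way, about 1 mm above the seat. Easing the last millimetre down, then opening.

apply_moves(
  steps=[
    {"translation":[0,0,-0.002],"rotation":[0,0,0]},
    {"translation":[0,0,-0.003],"rotation":[0,0,0]},
    {"translation":[0,0,-0.004],"rotation":[0,0,0]},
    {"translation":[0,0,-0.005],"rotation":[0,0,0]},
    {"translation":[0,0,-0.006],"rotation":[0,0,0]},
    {"translation":[0,0,-0.006],"rotation":[0,0,0]},
    {"translation":[0,0,-0.006],"rotation":[0,0,0]},
    {"translation":[0,0,-0.006],"rotation":[0,0,0]},
    {"translation":[0,0,-0.006],"rotation":[0,0,0]},
    {"translation":[0,0,-0.006],"rotation":[0,0,0]},
  ],
)

```text
t: 9.47
eef_pos: [0.5055, -0.0441, 0.0311]
ee_rot: [-3.142, 0.0, -0.7]
force: [0.1, 0.8, -1.0]
width: 0.0366
gripper_force: 20.0
```

apply_moves(
  steps=[
    {"translation":[0,0,0],"rotation":[0,0,0]},
    {"translation":[0,0,0],"rotation":[0,0,0]},
    {"translation":[0,0,0],"rotation":[0,0,0]},
    {"translation":[0,0,0],"rotation":[0,0,0]},
    {"translation":[0,0,0],"rotation":[0,0,0]},
    {"translation":[0,0,0],"rotation":[0,0,0]},
    {"translation":[0,0,0],"rotation":[0,0,0]},
    {"translation":[0,0,0],"rotation":[0,0,0]},
    {"translation":[0,0,0],"rotation":[0,0,0]},
    {"translation":[0,0,0],"rotation":[0,0,0]},
  ],
  jaw=-1,
)

```text
t: 10.3
eef_pos: [0.5055, -0.0441, 0.031]
ee_rot: [3.142, 0.0, -0.7]
force: [-0.0, 1.1, -0.8]
width: 0.0872
gripper_force: 0.0
```

apply_moves(
  steps=[
    {"translation":[0,0,0.03],"rotation":[0,0,0]},
    {"translation":[0,0,0.08],"rotation":[0,0,0]},
    {"translation":[0,0,0.15],"rotation":[0,0,0]},
    {"translation":[0,0,0.24],"rotation":[0,0,0]},
    {"translation":[0,0,0.33],"rotation":[0,0,0]},
    {"translation":[0,0,0.42],"rotation":[0,0,0]},
    {"translation":[0,0,0.51],"rotation":[0,0,0]},
    {"translation":[0,0,0.58],"rotation":[0,0,0]},
    {"translation":[0,0,0.62],"rotation":[0,0,0]},
    {"translation":[0,0,0.62],"rotation":[0,0,0]},
  ],
)

```text
t: 11.13
eef_pos: [0.5067, -0.044, 0.1887]
ee_rot: [-3.138, -0.003, -0.7]
force: [-0.1, -0.3, -0.4]
width: 0.0877
gripper_force: 0.0
```

apply_moves(
  steps=[
    {"translation":[-0.015,0.03,0],"rotation":[0,0,0]},
    {"translation":[-0.045,0.1,0],"rotation":[0,0,0]},
    {"translation":[-0.09,0.2,0],"rotation":[0,0,0]},
    {"translation":[-0.14,0.3,0],"rotation":[0,0,0]},
    {"translation":[-0.19,0.4,0],"rotation":[0,0,0]},
    {"translation":[-0.225,0.48,0],"rotation":[0,0,0]},
    {"translation":[-0.238,0.512,0],"rotation":[0,0,0]},
    {"translation":[-0.238,0.512,0],"rotation":[0,0,0]},
    {"translation":[-0.238,0.512,0],"rotation":[0,0,0]},
    {"translation":[-0.238,0.512,0],"rotation":[0,0,0]},
  ],
)

```text
t: 11.97
eef_pos: [0.4458, 0.0834, 0.1855]
ee_rot: [3.14, 0.0, -0.7]
force: [0.7, -0.1, -0.1]
width: 0.0875
gripper_force: 0.0
```

```bash
python3 - <<'E'
from station import *
from h import *
s=get_state();c=camera_model('wrist');im=grab_frame('wrist');sc=grab_frame('scene');tp=grab_frame('top');cv2.imwrite('pics/w3.png',im)
print(s['eef_pos'],s['ee_rot'],proj(c,[[.446,.084,.004],[.446,.084,.046]]).round(1))
def outer(c,im,near,z):
    B,m=blobs(im,(12,80,50),(30,255,255),80)
    for ce,st in B:
        if np.hypot(*(ce-near))<40: print(ce,st,plane(c,st[0]+st[2]/2-.5,st[1]+st[3]/2-.5,z))
outer(c,im,proj(c,[.446,.084,.025]),.004)
cs,ct=camera_model('scene'),camera_model('top')
print('gauge bushing: pred seated',proj(cs,[[.506,-.0437,.018],[.506,-.0437,.064]]).round(1).tolist())
outer(cs,sc,np.array([345,190]),.04); outer(ct,tp,np.array([335,181]),.021)
q=np.hstack([cv2.resize(im[60:260,200:440],(480,400)),cv2.resize(sc[160:240,320:384],(320,400),interpolation=cv2.INTER_CUBIC)]);cv2.imwrite('pics/q.png',q)
E
```

```text
[0.44581329 0.08341683 0.18545167] [ 3.14040599e+00  3.35207274e-04 -7.00033471e-01] [[318.6 189.4]
 [318.5 197.6]]
[318.6 189.7] [297, 167, 45, 48, 1672] [0.44476189 0.08444201]
gauge bushing: pred seated [[345.0, 200.0], [345.9, 185.6]]
[345.2 195.2] [336, 183, 19, 23, 320] [ 0.50270117 -0.04557851]
[334.9 182.4] [327, 174, 17, 17, 199] [ 0.50704178 -0.04273475]
```

View pics/q.png

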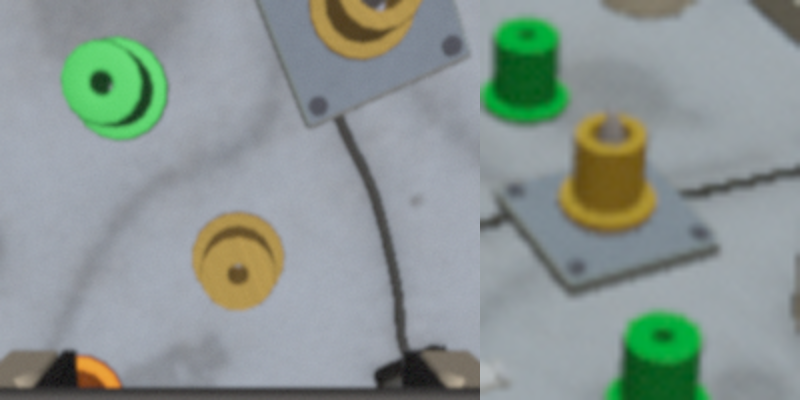

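The wide bushing sits on the seat with the pin tip showing in its bore (right panel, around (610,135)). The narrow one is centred below the gripper at (238,260) in the left panel. Descending to grasp it.

apply_moves(
  steps=[
    {"translation":[0,0.001,-0.04],"rotation":[0,0,0]},
    {"translation":[0,0.002,-0.12],"rotation":[0,0,0]},
    {"translation":[0,0.002,-0.22],"rotation":[0,0,0]},
    {"translation":[0,0.002,-0.32],"rotation":[0,0,0]},
    {"translation":[0,0.002,-0.42],"rotation":[0,0,0]},
    {"translation":[0,0.002,-0.51],"rotation":[0,0,0]},
    {"translation":[0,0.002,-0.59],"rotation":[0,0,0]},
    {"translation":[0,0.002,-0.65],"rotation":[0,0,0]},
    {"translation":[0,0.002,-0.68],"rotation":[0,0,0]},
    {"translation":[0,0.002,-0.69],"rotation":[0,0,0]},
  ],
)

```text
t: 12.95
eef_pos: [0.4451, 0.0834, 0.0119]
ee_rot: [3.139, 0.001, -0.701]
force: [-0.4, 0.2, 0.9]
width: 0.0875
gripper_force: 0.0
```

apply_moves(
  steps=[
    {"translation":[0,0,0],"rotation":[0,0,0]},
    {"translation":[0,0,0],"rotation":[0,0,0]},
    {"translation":[0,0,0],"rotation":[0,0,0]},
    {"translation":[0,0,0],"rotation":[0,0,0]},
    {"translation":[0,0,0],"rotation":[0,0,0]},
    {"translation":[0,0,0],"rotation":[0,0,0]},
    {"translation":[0,0,0],"rotation":[0,0,0]},
    {"translation":[0,0,0],"rotation":[0,0,0]},
    {"translation":[0,0,0],"rotation":[0,0,0]},
    {"translation":[0,0,0],"rotation":[0,0,0]},
  ],
  jaw=1,
  newtons=20,
)

```text
t: 13.78
eef_pos: [0.446, 0.0844, 0.0137]
ee_rot: [-3.141, -0.0, -0.7]
force: [-1.0, -0.1, 3.4]
width: 0.0379
gripper_force: 20.0
```

apply_moves(
  steps=[
    {"translation":[0,0,0.04],"rotation":[0,0,0]},
    {"translation":[0,0,0.1],"rotation":[0,0,0]},
    {"translation":[0,0,0.18],"rotation":[0,0,0]},
    {"translation":[0,0,0.26],"rotation":[0,0,0]},
    {"translation":[0,0,0.35],"rotation":[0,0,0]},
    {"translation":[0,0,0.44],"rotation":[0,0,0]},
    {"translation":[0,0,0.52],"rotation":[0,0,0]},
    {"translation":[0,0,0.57],"rotation":[0,0,0]},
    {"translation":[0,0,0.6],"rotation":[0,0,0]},
    {"translation":[0,0,0.6],"rotation":[0,0,0]},
  ],
)

```text
t: 14.62
eef_pos: [0.4466, 0.0847, 0.1648]
ee_rot: [-3.139, -0.001, -0.7]
force: [1.8, -0.8, -1.5]
width: 0.0379
gripper_force: 20.0
```

apply_moves(
  steps=[
    {"translation":[-0.005,-0.03,0],"rotation":[0,0,0.04]},
    {"translation":[-0.012,-0.1,0],"rotation":[0,0,0.11]},
    {"translation":[-0.02,-0.19,0],"rotation":[0,0,0.19]},
    {"translation":[-0.03,-0.3,0],"rotation":[0,0,0.28]},
    {"translation":[-0.04,-0.41,0],"rotation":[0,0,0.37]},
    {"translation":[-0.05,-0.52,0],"rotation":[0,0,0.46]},
    {"translation":[-0.06,-0.63,0],"rotation":[0,0,0.55]},
    {"translation":[-0.07,-0.72,0],"rotation":[0,0,0.63]},
    {"translation":[-0.078,-0.78,0],"rotation":[0,0,0.68]},
    {"translation":[-0.08,-0.8,0],"rotation":[0,0,0.7]},
  ],
)

```text
t: 15.45
eef_pos: [0.4246, -0.1173, 0.1621]
ee_rot: [3.141, 0.003, -0.334]
force: [0.4, 0.1, -1.6]
width: 0.0378
gripper_force: 20.0
```

apply_moves(
  steps=[
    {"translation":[-0.005,-0.03,0],"rotation":[0,0,0.04]},
    {"translation":[-0.012,-0.1,0],"rotation":[0,0,0.11]},
    {"translation":[-0.02,-0.2,0],"rotation":[0,0,0.19]},
    {"translation":[-0.03,-0.32,0],"rotation":[0,0,0.28]},
    {"translation":[-0.04,-0.44,0],"rotation":[0,0,0.37]},
    {"translation":[-0.05,-0.56,0],"rotation":[0,0,0.46]},
    {"translation":[-0.06,-0.68,0],"rotation":[0,0,0.54]},
    {"translation":[-0.07,-0.78,0],"rotation":[0,0,0.6]},
    {"translation":[-0.078,-0.84,0],"rotation":[0,0,0.63]},
    {"translation":[-0.08,-0.86,0],"rotation":[0,0,0.637]},
  ],
)

```text
t: 16.28
eef_pos: [0.4053, -0.332, 0.162]
ee_rot: [-3.141, 0.002, -0.001]
force: [-0.1, -0.3, -0.9]
width: 0.0378
gripper_force: 20.0
```

apply_moves(
  steps=[
    {"translation":[0,0,-0.03],"rotation":[0,0,0]},
    {"translation":[0,0,-0.09],"rotation":[0,0,0]},
    {"translation":[0,0,-0.17],"rotation":[0,0,0]},
    {"translation":[0,0,-0.26],"rotation":[0,0,0]},
    {"translation":[0,0,-0.35],"rotation":[0,0,0]},
    {"translation":[0,0,-0.43],"rotation":[0,0,0]},
    {"translation":[0,0,-0.5],"rotation":[0,0,0]},
    {"translation":[0,0,-0.54],"rotation":[0,0,0]},
    {"translation":[0,0,-0.555],"rotation":[0,0,0]},
    {"translation":[0,0,-0.56],"rotation":[0,0,0]},
  ],
)

```text
t: 17.12
eef_pos: [0.4058, -0.3298, 0.0228]
ee_rot: [-3.141, 0.001, 0.001]
force: [0.4, -1.0, -0.7]
width: 0.0379
gripper_force: 20.0
```

apply_moves(
  steps=[
    {"translation":[0,0,0],"rotation":[0,0,0]},
    {"translation":[0,0,-0.002],"rotation":[0,0,0]},
    {"translation":[0,0,-0.004],"rotation":[0,0,0]},
    {"translation":[0,0,-0.006],"rotation":[0,0,0]},
    {"translation":[0,0,-0.008],"rotation":[0,0,0]},
    {"translation":[0,0,-0.01],"rotation":[0,0,0]},
    {"translation":[0,0,-0.012],"rotation":[0,0,0]},
    {"translation":[0,0,-0.014],"rotation":[0,0,0]},
    {"translation":[0,0,-0.014],"rotation":[0,0,0]},
    {"translation":[0,0,-0.014],"rotation":[0,0,0]},
  ],
)

```text
t: 17.95
eef_pos: [0.4059, -0.3306, 0.02]
ee_rot: [-3.142, 0.0, 0.0]
force: [0.1, 0.3, -1.3]
width: 0.0381
gripper_force: 20.0
```

apply_moves(
  steps=[
    {"translation":[0,0,-0.002],"rotation":[0,0,0]},
    {"translation":[0,0,-0.002],"rotation":[0,0,0]},
    {"translation":[0,0,-0.002],"rotation":[0,0,0]},
    {"translation":[0,0,-0.002],"rotation":[0,0,0]},
    {"translation":[0,0,-0.002],"rotation":[0,0,0]},
    {"translation":[0,0,-0.002],"rotation":[0,0,0]},
    {"translation":[0,0,-0.002],"rotation":[0,0,0]},
    {"translation":[0,0,-0.002],"rotation":[0,0,0]},
    {"translation":[0,0,-0.002],"rotation":[0,0,0]},
    {"translation":[0,0,-0.002],"rotation":[0,0,0]},
  ],
  jaw=-1,
)

```text
t: 18.78
eef_pos: [0.406, -0.3306, 0.0196]
ee_rot: [3.142, -0.0, 0.0]
force: [1.2, 0.4, 0.1]
width: 0.0876
gripper_force: 0.0
```

apply_moves(
  steps=[
    {"translation":[0,0,0.03],"rotation":[0,0,0]},
    {"translation":[0,0,0.08],"rotation":[0,0,0]},
    {"translation":[0,0,0.15],"rotation":[0,0,0]},
    {"translation":[0,0,0.24],"rotation":[0,0,0]},
    {"translation":[0,0,0.33],"rotation":[0,0,0]},
    {"translation":[0,0,0.42],"rotation":[0,0,0]},
    {"translation":[0,0,0.51],"rotation":[0,0,0]},
    {"translation":[0,0,0.57],"rotation":[0,0,0]},
    {"translation":[0,0,0.6],"rotation":[0,0,0]},
    {"translation":[0,0,0.6],"rotation":[0,0,0]},
  ],
)

```text
t: 19.62
eef_pos: [0.4068, -0.331, 0.1717]
ee_rot: [3.14, -0.003, 0.0]
force: [-0.5, -0.9, -0.4]
width: 0.0876
gripper_force: 0.0
```

```bash
python3 - <<'E'
from station import *
from h import *
sc=grab_frame('scene');w=grab_frame('wrist')
cv2.imwrite('pics/end.png',np.hstack([cv2.resize(sc[120:330,230:470],(456,400)),cv2.resize(w,(340,212))[:,:].copy() if 0 else cv2.copyMakeBorder(cv2.resize(w,(340,212)),0,188,0,0,cv2.BORDER_CONSTANT)]))
E
```

```text
(no output)
```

View pics/end.png

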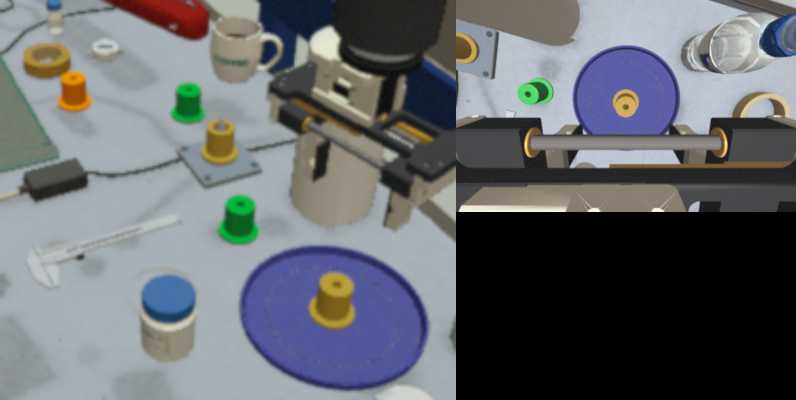

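The narrow bushing stands upright in the middle of the lid at (335,298), the wide one is seated on the gauge at (220,140), and the gripper is clear of both. Handing in.

```bash
python3 -c "
from station import *
print(job_done())"
```

```text
the job is handed in; nothing more can be done
None
```

The wide-bore bushing is seated flange down on the gauge pin, the narrow-bore one stands flange down in the blue lid, and the job was handed in at about 20 s; no verdict was returned.

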